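# Put the first-aid things back where they belong

### The job

Put away the five things left lying about on the tiles: lay the tweezers and the nail clipper flat in the round ceramic dish, side by side and not on top of each other; lay the thermometer case in the long low tray; and stand the ointment pot in the wide bay and the dropper bottle in the narrow bay of the two-bay caddy. Set each one down rather than dropping it, do not knock over the bottle or the pot, and leave the dish, tray, caddy, pill organizer and cotton jar where they stand.

Things in the scene. Friction and masses are not known exactly. Their poses are not given: they have to be found in the camera images.
- tweezers: Chrome tweezers lying on edge (the V of the two arms shows from above), 95 mm long, 9 high, 13.5 wide over the two rigid, parallel arms at the middle, narrowing to the joined rear end; the tips stand a little open, about 24 g. Origin: centre of the underside, at mid-length; x along the length towards the tips, z up.
- clipper: Chrome nail clipper lying flat, a plain short bar 64 mm long, 13 wide, 12.5 high, about 42 g. Origin: centre of the underside; x along the length, z up.
- case: White plastic thermometer case, closed, lying flat: rounded bar 140 mm long, 24 wide, 20 high, about 45 g. Origin: centre of the underside; x along the length, z up.
- bottle: Amber dropper bottle standing upright: body 28 mm in diameter up to 43 mm above the underside, then a shoulder and a white cap 20 in diameter up to 66 mm, about 35 g. Origin: centre of the underside; z up the bottle.
- pot: White round ointment pot with an aluminium lid, standing upright: 47 mm in diameter to a height of 30, lid 50 in diameter from 30 to 45, about 85 g. Origin: centre of the underside; z up.
- dish: Round beige ceramic dish standing loose on the tiles (420 g), 172 mm across the rim, 24 high; flat inner floor about 132 mm across, 6 above the underside, with flaring sides 5 thick. Both metal tools go in it, so lay them parallel about 40 mm apart centre to centre and open the fingers only a little when letting go. Origin: centre of the underside; z up.
- tray: Long low wooden tray with one compartment, loose on the tiles (220 g): 170 mm long, 82 wide, 10 high outside; walls and floor 3 thick, so 164 by 76 inside. The thermometer case lies lengthwise in it. Origin: centre of the underside; x along the length, y across, z up.
- caddy: White plastic two-bay caddy, loose (260 g): 139 mm long (x), 86 wide (y), 20 high; floor and walls 3 thick. Wide bay 84 (x) by 80 (y), centred at x = -24.5, y = 0; narrow bay 46 by 80, centred at x = +43.5, y = 0. Fingers clear the walls if pot and bottle are held with the fingertips 22 mm or more above their undersides. Origin: centre of the underside; x along it towards the narrow bay, z up.
- organizer: Bystander: orange seven-day pill organizer with flip lids, a bar 150 mm long, 32 wide, 23 high (lid tabs to 18.5 on one side), loose among the things to be put away. Origin: centre of the underside; x along the length.
- jar: Bystander: clear glass jar of cotton balls with a steel lid and knob, 86 mm in diameter, 108 high, loose beside the dish and trays. Origin: centre of the underside.
There are look-alikes about, which are no part of the job. Of the things like the pot, leave any that is red; of the rest the smaller one is meant.

How it is judged (in metres and radians):
At the end, for the whole second after the job is handed in: Tweezers and clipper flat (7 deg) on the dish floor (under 12 mm up, within 55 mm of centre), neither on the other; case flat in the tray (14 mm along, 29 across of centre); pot and bottle upright (7 deg) on the floor of the wide and narrow bay (20/18 and 11.5/28 mm of bay centre); all at rest (horizontal distance between each of tweezers, clipper and dish below 0.055 m and z of tweezers in the frame of dish between 0.002 and 0.012 m and angle between the z axis of each of tweezers, clipper and the z axis of dish, either way round below 0.12 rad and z of clipper in the frame of dish between 0.002 and 0.012 m and x of case in the frame of tray between -0.014 and 0.014 m and y of case in the frame of tray between -0.029 and 0.029 m and z of case in the frame of tray between 0 and 0.008 m and angle between the z axis of case and the z axis of tray, either way round below 0.12 rad and x of bottle in the frame of caddy between 0.032 and 0.055 m and y of bottle in the frame of caddy between -0.028 and 0.028 m and z of bottle in the frame of caddy between 0 and 0.008 m and angle between each of bottle, pot's own z axis and vertical below 0.12 rad and x of pot in the frame of caddy between -0.0445 and -0.0045 m and y of pot in the frame of caddy between -0.018 and 0.018 m and z of pot in the frame of caddy between 0 and 0.008 m and linear speed of each of tweezers, clipper, case, bottle, pot below 0.02 m/s); the robot touches nothing.
It fails at once if the dropper bottle or the ointment pot is knocked over (leans more than 40 degrees) (angle between any of bottle, pot's own z axis and vertical above 0.7 rad).
It fails at once if one of the five things is let go or dropped while its underside is more than 70 mm above the tiles ((height (world z) of tweezers above 0.07 m and contact force between the fingers and tweezers below 0.05 N) or (height (world z) of clipper above 0.07 m and contact force between the fingers and clipper below 0.05 N) or (height (world z) of case above 0.07 m and contact force between the fingers and case below 0.05 N) or (height (world z) of bottle above 0.07 m and contact force between the fingers and bottle below 0.05 N) or (height (world z) of pot above 0.07 m and contact force between the fingers and pot below 0.05 N)).
It fails at once if the pill organizer, the cotton jar, the dish, the tray or the caddy is moved by more than 30 mm (distance of any of organizer, jar, dish, tray, caddy from where it was at the start of the episode above 0.03 m).
It also fails if it takes over 134 s, if anything falls off the work surface, if the arm or the gripper's body presses on something with over 40 N, if the wrist force passes 120 N, or if a joint passes its speed limit or range.

### The arm

A 6-joint arm with a two-finger parallel gripper is mounted at the origin on the work surface. World frame = base frame: x ahead of the robot, y to its left, z up, the work surface at z = 0. Lengths are in m, angles in degrees, forces in N, time in s.
With the tool pointing down it reaches from about 0.35 to 0.875 m from the base axis. Payload 4.2 kg.
Tool frame: the origin (TCP) lies on the front face of the gripper's body, between the roots of the fingers; the fingertips stand finger_overhang ahead of it and the grasp point (between the pads) lies 51 mm ahead of it (finger_overhang is the distance from the TCP to the fingertips, in m); z points along the fingers, y is the line along which they close (so a half turn about z gives the same grasp; the last joint's range is limited). The gripper opens to 87 mm and grips with 3 to 60 N. Pads are 19 mm wide; open, the fingers measure 117 mm over their backs; the gripper's body (75 mm by 190 mm) begins 51 mm behind the grasp point.
Start: joints at [80.879, 22.042, 0.453, 0, -68.411, -14.817], TCP at [0.254, 0.571, 0.292] pointing down, gripper open.
Joint ranges: [-179.83, 179.83], [-69.29, 118.12], [-61.27, 80.66], [-181.25, 117.63], [-171.15, -9.14], [-177.46, 177.46]. Speed limits (degrees/s): [159.86, 159.86, 180, 180, 180, 180].

### API

Orientations are given as a 3x3 rotation matrix whose columns are the frame's x, y, z axes.
In Python, from station import sense, capture, camera_model, finish_job, finger_overhang gives the robot as it stands. The module is installed in compiled form; this text tells all that it offers.
- The arm moves only by the tool jog_arm, never from a script. Its argument "rows" is a list that holds one entry, the list of rows, each a list of 4 numbers: the shift along the tool's x, y, z in m, then the turn about the tool's z in rad. A call has 1 to 20 rows; each row shifts and turns the commanded pose from where the row before left it, along the tool's axes as they then stand; what a row does not reach is not made up. A row lasts 1/8 s, in which the tool goes at most 62.5 mm and 10.7 degrees, less where a joint would pass 70% of its speed; a pose out of reach is approached as far as the arm can. A call is refused whole if a number of a shift passes 0.0625 or a number of a turn 0.188, either way. A call with a gripper value outside its range is refused whole. "claw" is the opening, from 0 (shut) to 1 (fully open), set as the call begins (left out, the last holds). The fingers move at their own pace and stop on an object; the grip force is fixed at half the most. Time passes only in rows, so rows that do not move let the fingers close. It gives the time, the measured TCP pose, the force, the opening and the grip force at its end, in the units of the state.
- sense(): the state, without advancing time (a new reading comes with each control period).
- capture(name): name is "scene" or "top" or "wrist"; returns the picture (384x512x3 uint8, red, green, blue); there is no depth.
- camera_model(name): a dict with "fovy" (degrees; the focal length in pixels is half the picture's height over the tangent of half this angle, whatever the lens; pixels are square), "cx", "cy" (the principal point, pixels), "eye" and "rotation" of the camera in the world. Camera axes: x right, y down, z forward; pixel columns grow to the right and rows downward; lengths in m; the calibration is good to about 2 mm. A picture is of the moment at which its call begins: read the wrist's pose just before it. camera_model takes no time and is no camera call; for the wrist camera it gives the pose at the moment of the call.
- finish_job(): hands the job in; it is judged then, once.
The state is a dict: "time_s": time; "joints": joint angles; "joint_velocities": joint speeds; "effort": joint torques, N m; "tcp_pos": TCP position; "ee_rot": TCP orientation; "wrist_force": force on the tool from outside, world axes, zero at the start; "moment": the same for the moment, N m; "gripper_width": opening from 0.0 (shut) to 1.0 (fully open); "gripper_force": force on a finger pad.
Only numpy, scipy, OpenCV 4.12 (cv2) and the standard library are available. Lean on these libraries where they do the work, as an engineer would, in place of code of your own. Each camera call takes 0.05 s, during which the arm holds its last target. There are 200 camera calls.

## Working session

There is one attempt and no reset: what is moved stays moved. The work goes in short steps, Python scripts to look and compute and a tool call to move; the robot and the scene stay as the last step left them, time stands still between calls to the robot, and variables do not carry over. Pictures are saved under pics/ and viewed, at most 14 in all, crops included, and the job is handed in when it is done.

Besides the shell and the picture viewer there is one more tool, called after ">>>" by a JSON object that holds its "fn" and its "kwargs", one argument or row to a line. jog_arm: Moves the arm, as the interface text tells. Its arguments: {"type":"object","properties":{"rows":{"type":"array"},"claw":{"type":"number"}},"required":["rows"]}

```bash
mkdir -p pics
python3 - <<'E'
from station import *
import cv2
s=sense();print({k:s[k] for k in('time_s','tcp_pos','ee_rot','gripper_width')},finger_overhang if not callable(finger_overhang) else finger_overhang())
for n in('scene','top','wrist'):
    m=camera_model(n);print(n,m)
    im=capture(n);cv2.imwrite(f'pics/{n}0.png',im[...,::-1])
    cv2.imwrite(f'pics/{n}0b.png',cv2.resize(im[...,::-1],(800,600),interpolation=cv2.INTER_CUBIC))
E
```

```text
{'time_s': 0.0, 'tcp_pos': array([0.25339211, 0.57086191, 0.2911588 ]), 'ee_rot': array([[ 9.13915578e-01, -4.05903568e-01, -7.81178438e-04],
       [-4.05904307e-01, -9.13913370e-01, -2.01131648e-03],
       [ 1.02471117e-04,  2.15525715e-03, -9.99997672e-01]]), 'gripper_width': 1.0049916914263006} 0.0697
scene {'fovy': 47.435073106967444, 'cx': 264.321404906507, 'cy': 194.01511323485843, 'eye': array([1.15634523, 0.32456973, 0.98403951]), 'rotation': array([[-0.425089  ,  0.71501639, -0.55502335],
       [ 0.90506684,  0.32737436, -0.27144069],
       [-0.01238413, -0.61771967, -0.78630086]])}
top {'fovy': 48.65569289696431, 'cx': 248.6087309664128, 'cy': 192.7708783508309, 'eye': array([0.37238667, 0.01307456, 0.9629195 ]), 'rotation': array([[ 0.02024233, -0.98819317,  0.15187005],
       [-0.99972695, -0.02177961, -0.00846552],
       [ 0.01167324, -0.15165722, -0.98836422]])}
wrist {'fovy': 60.08718963197346, 'cx': 254.03654630943873, 'cy': 191.80012555873603, 'eye': array([0.32797559, 0.53769877, 0.38479693]), 'rotation': array([[-0.40591456, -0.8724983 , -0.2719928 ],
       [-0.91390919,  0.38811717,  0.11889093],
       [ 0.00183294,  0.29683628, -0.95492663]])}
```

View pics/top0b.png

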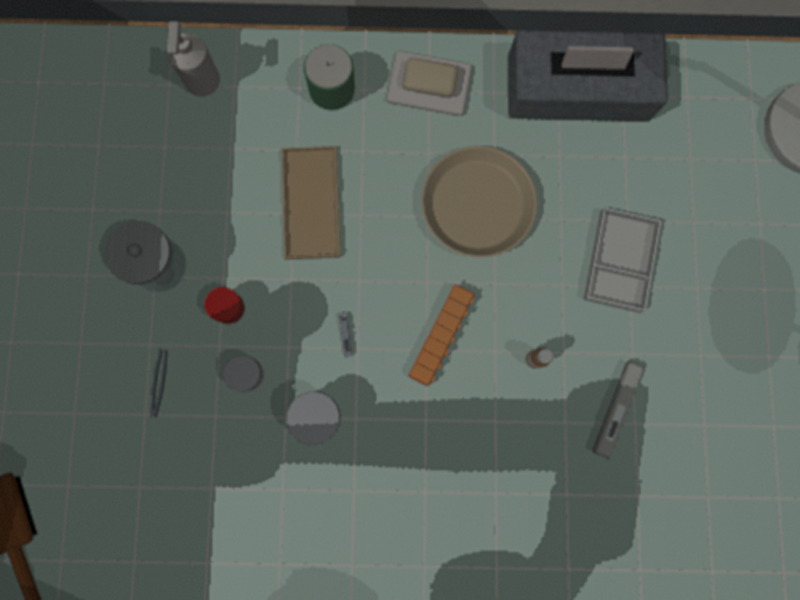

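View pics/scene0b.png

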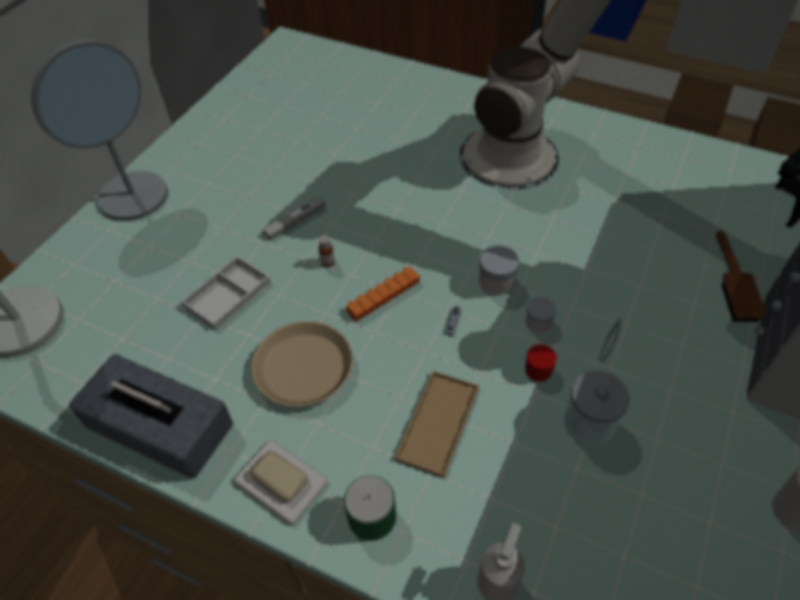

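The top view (800x600) shows these things:
- Pot candidates: red (225,305), small grey (241,372) and larger (313,417). The small grey one is meant.
- Objects: tweezers (160,382), clipper (346,334), bottle (540,356), case (620,408).
- Containers: dish (480,202), tray (313,203), caddy (624,260).
- Bystanders: organizer (442,335), jar (137,252).

There are no look-alikes for the other four things. Next I measure them.

```bash
cat > h.py <<'E'
import numpy as np, cv2
from station import *
def ray(m,uv,z,H=384):
    f=H/2/np.tan(np.radians(m['fovy'])/2)
    uv=np.atleast_2d(np.asarray(uv,float))
    d=np.c_[(uv[:,0]-m['cx'])/f,(uv[:,1]-m['cy'])/f,np.ones(len(uv))]@np.asarray(m['rotation']).T
    e=np.asarray(m['eye']); return (e+d*((z-e[2])/d[:,2])[:,None])[:,:2]
def snap(n,name=None):
    m=camera_model(n); im=capture(n)
    if name: cv2.imwrite(f'pics/{name}.png',im[...,::-1])
    return m,im
def pos():
    s=sense(); R=np.array(s['ee_rot']); return np.array(s['tcp_pos']),R,s
def go(xy,z,ydir=None,rot_first=True):
    """tool-frame shift to TCP target xy,z and turn (rad) so tool y lies along ydir (deg, mod 180)"""
    p,R,s=pos(); d=np.array([*xy,z])-p; v=R.T@d; out=[f'shift {np.round(v,4)}']
    if ydir is not None:
        y=np.degrees(np.arctan2(R[1,1],R[0,1])); t=-((ydir-y+90)%180-90)  # tool z down: + turn = cw from above
        c,s_=np.cos(np.radians(t)),np.sin(np.radians(t))
        v2=np.array([[c,s_,0],[-s_,c,0],[0,0,1]])@v
        out+=[f'turn {np.radians(t):.3f} rad ({t:.1f}deg), j6 {s["joints"][5]:.1f}; shift after turn {np.round(v2,4)}']
    print(*out, 't',s['time_s'])
E
python3 - <<'E'
from h import *
m=camera_model('top')
k=1.5625
def P(n,pts,z):
    q=ray(m,(np.array(pts)+.5)/k-.5,z); print(n,np.round(q,3).tolist(), 'len',np.round(np.linalg.norm(q[0]-q[-1]),3))
P('tweez',[(164,350),(155,415)],.009)
P('clip',[(343,313),(349,355)],.012)
P('case',[(634,361),(602,457)],.02)
P('bottlecap',[(544,353)],.066)
P('potlid',[(241,371)],.045);P('potw',[(222,371),(262,371)],.045)
P('big',[(288,417),(340,417)],.06)
P('red',[(206,304),(244,304)],.045)
P('dish',[(480,201)],.024);P('dishw',[(423,201),(538,201)],.024)
P('tray',[(282,149),(339,147),(342,257),(286,258)],.01)
P('caddy',[(602,207),(664,216),(644,311),(585,300)],.02)
P('org',[(463,287),(421,382)],.023)
P('jar',[(137,250)],.1)
E
```

```text
tweez [[0.442, 0.325], [0.35, 0.331]] len 0.092
clip [[0.5, 0.071], [0.44, 0.06]] len 0.061
case [[0.439, -0.346], [0.305, -0.296]] len 0.143
bottlecap [[0.444, -0.206]] len 0.0
potlid [[0.412, 0.206]] len 0.0
potw [[0.412, 0.232], [0.413, 0.177]] len 0.055
big [[0.352, 0.137], [0.353, 0.067]] len 0.07
red [[0.504, 0.26], [0.505, 0.207]] len 0.053
dish [[0.669, -0.126]] len 0.0
dishw [[0.667, -0.042], [0.671, -0.211]] len 0.169
tray [[0.747, 0.17], [0.752, 0.085], [0.583, 0.075], [0.58, 0.157]] len 0.168
caddy [[0.665, -0.307], [0.654, -0.398], [0.512, -0.363], [0.526, -0.278]] len 0.142
org [[0.54, -0.101], [0.403, -0.043]] len 0.149
jar [[0.567, 0.341]] len 0.0
```

Run:
```python
import cv2
im=cv2.imread('pics/top0.png'); c=im[210:300,85:225]
cv2.imwrite('pics/crop0.png',cv2.convertScaleAbs(cv2.resize(c,None,fx=5,fy=5,interpolation=cv2.INTER_CUBIC),alpha=1.7))
```

```text
(no output)
```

View pics/crop0.png

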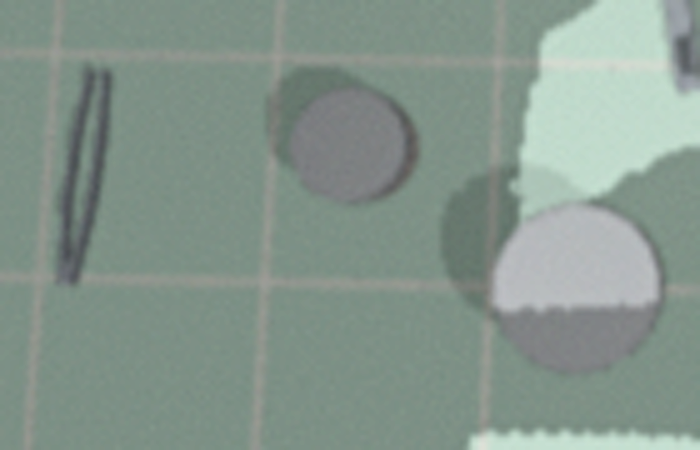

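The sizes agree with the description (pot lid about 50 mm, case 143, tray 168). The crop shows the small grey lidded pot at (345,145), the bigger look-alike at (580,285), and the tweezers with open tips at the top (100,70) and joined end at the bottom (67,280). I start with the tweezers.

```bash
python3 -c "
from h import *
go((.396,.328),.22,86)"
```

```text
shift [0.2289 0.1641 0.0717] turn -0.348 rad (-19.9deg), j6 -14.8; shift after turn [0.1592 0.2323 0.0717] t 0.15
```

>>> {"fn": "jog_arm", "kwargs": {
  "rows": [
    [[0, 0, 0, -0.174], [0, 0, 0, -0.174], [0.032, 0.046, 0.014, 0], [0.032, 0.046, 0.014, 0], [0.032, 0.046, 0.014, 0], [0.032, 0.046, 0.014, 0], [0.031, 0.048, 0.016, 0], [0, 0, 0, 0]]
  ],
  "claw": 0.5
}}

```text
time_s: 1.15
tcp_pos: [0.3964, 0.3249, 0.2187]
ee_rot: [[0.997, -0.075, -0.003], [-0.075, -0.997, -0.004], [-0.003, 0.004, -1.0]]
wrist_force: [0.2, -0.6, -0.2]
gripper_width: 0.499
gripper_force: 0.0
```

Run:
```python
from h import *
p,R,s=pos();print(p,R[:,1],s['gripper_width'])
m,im=snap('wrist','w1')
cv2.imwrite('pics/w1b.png',cv2.convertScaleAbs(cv2.resize(im[...,::-1],(768,576)),alpha=1.5))
```

```text
[0.39639291 0.32485532 0.21874541] [-0.07498046 -0.99717803  0.00372834] 0.49895261500038085
```

View pics/w1b.png

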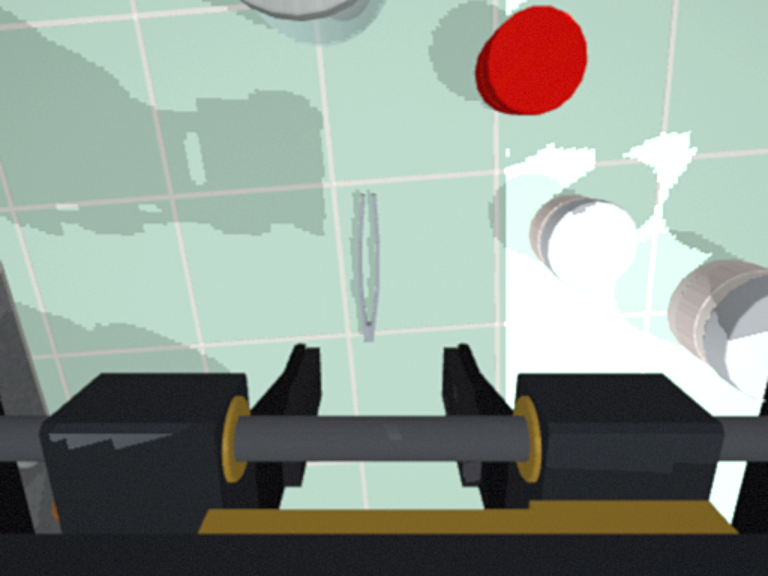

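The wrist view shows the tweezers from tips (368,193) to rear (369,340), the small pot's lid at (590,240) and the red pot at (535,60).

Run:
```python
from h import *
m=camera_model('wrist')
q=ray(m,np.array([(368,193),(369,340)])/1.5,.008);c=q.mean(0);d=q[0]-q[1]
a=np.degrees(np.arctan2(d[1],d[0]));print(q,c,a,np.linalg.norm(d))
print('pot lid',ray(m,np.array([(591,241)])/1.5,.045))
go(c,.072,a+90)
```

```text
[[0.44353443 0.33111673]
 [0.34733329 0.33822743]] [0.39543386 0.33467208] -4.227325565775845 0.0964635777130186
pot lid [[0.4128391  0.21004031]]
shift [-0.0015 -0.0078  0.1477] turn 0.001 rad (0.1deg), j6 28.2; shift after turn [-0.0015 -0.0078  0.1477] t 1.2
```

>>> {"fn": "jog_arm", "kwargs": {
  "rows": [
    [[-0.001, -0.008, 0.03, 0], [0, 0, 0.05, 0], [0, 0, 0.04, 0], [0, 0, 0.02, 0], [0, 0, 0.007, 0], [0, 0, 0, 0]]
  ]
}}

```text
time_s: 1.95
tcp_pos: [0.3955, 0.3378, 0.0735]
ee_rot: [[0.998, -0.068, 0.0], [-0.068, -0.998, 0.0], [0.0, -0.0, -1.0]]
wrist_force: [-0.6, 0.2, 0.3]
gripper_width: 0.497
gripper_force: 0.0
```

>>> {"fn": "jog_arm", "kwargs": {
  "rows": [
    [[0, 0, 0, 0], [0, 0, 0, 0], [0, 0, 0, 0], [0, 0, 0, 0], [0, 0, 0, 0]]
  ],
  "claw": 0
}}

```text
time_s: 2.58
tcp_pos: [0.3957, 0.3368, 0.0736]
ee_rot: [[0.998, -0.07, 0.0], [-0.07, -0.998, 0.0], [0.0, -0.0, -1.0]]
wrist_force: [-1.4, -0.2, 2.5]
gripper_width: 0.148
gripper_force: 30.0
```

```bash
python3 -c "
from h import *
go((.5,-.115),.3,86)"
```

```text
shift [ 0.1357  0.4434 -0.2265] turn 0.000 rad (0.0deg), j6 27.7; shift after turn [ 0.1357  0.4434 -0.2265] t 2.575
```

>>> {"fn": "jog_arm", "kwargs": {
  "rows": [
    [[0, 0, -0.03, 0], [0, 0, -0.05, 0], [0, 0, -0.05, 0], [0.015, 0.05, -0.05, 0], [0.015, 0.05, -0.046, 0], [0.015, 0.05, 0, 0], [0.015, 0.05, 0, 0], [0.015, 0.05, 0, 0], [0.015, 0.05, 0, 0], [0.015, 0.05, 0, 0], [0.015, 0.05, 0, 0], [0.016, 0.043, 0, 0], [0, 0, 0, 0], [0, 0, 0, 0]]
  ]
}}

```text
time_s: 4.32
tcp_pos: [0.4973, -0.1026, 0.2874]
ee_rot: [[0.998, -0.07, -0.001], [-0.07, -0.998, 0.0], [-0.001, -0.0, -1.0]]
wrist_force: [0.3, 0.6, -0.2]
gripper_width: 0.149
gripper_force: 30.0
```

Run:
```python
from h import *
p,R,s=pos();print(p,R[:,1],s['gripper_width'],s['time_s'])
m,im=snap('wrist','w2')
cv2.imwrite('pics/w2b.png',cv2.resize(im[...,::-1],(768,576)))
```

```text
[ 0.49725626 -0.1025685   0.28743653] [-7.04255345e-02 -9.97517014e-01 -2.26619091e-04] 0.14930206923765027 4.325
```

View pics/w2b.png

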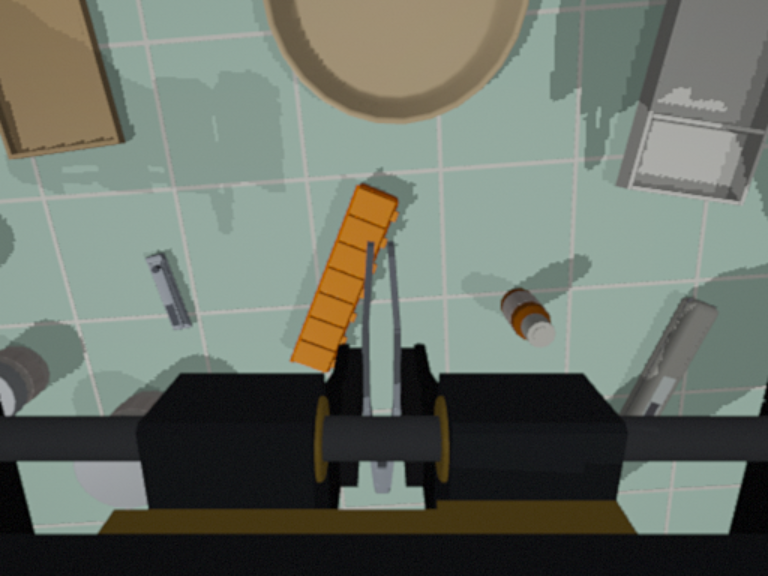

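The wrist view shows the tweezers held, the clipper (155,258)-(183,325), the bottle cap (540,332), the organizer, the near rim of the dish (397,122), the tray's near edge (10,155)-(123,140), and the caddy's near corners (625,187) and (742,202).

Run:
```python
from h import *
from scipy.optimize import least_squares
m=camera_model('wrist')
im=cv2.imread('pics/w2.png');hsv=cv2.cvtColor(im,cv2.COLOR_BGR2HSV)
mask=((hsv[...,0]<25)&(hsv[...,1]>50)).astype(np.uint8); mask[:,:172]=0;mask[85:]=0;mask[:,360:]=0
cs,_=cv2.findContours(mask,0,1);c=max(cs,key=cv2.contourArea)[:,0];c=c[(c[:,1]>2)]
q=ray(m,c,.022)
r=least_squares(lambda p:np.hypot(q[:,0]-p[0],q[:,1]-p[1])-.086,[.67,-.12],loss='soft_l1',f_scale=.002)
print('dish',r.x,np.abs(r.fun).mean(),'z.024/r free',least_squares(lambda p:np.hypot(q[:,0]-p[0],q[:,1]-p[1])-p[2],[.67,-.12,.08]).x)
k=lambda pts,z:ray(m,np.array(pts)/1.5,z)
print('clip',k([(155,256),(184,327)],.0125));print('cap',k([(540,332)],.066));print('case far end',k([(703,303)],.02))
print('tray near',k([(10,156),(124,141)],.008));print('caddy near',k([(619,187),(743,203)],.005))
```

```text
dish [ 0.67100412 -0.12329824] 0.0003495630039078597 z.024/r free [ 0.66981593 -0.12321391  0.08505873]
clip [[0.50124874 0.0698891 ]
 [0.44237284 0.05871441]]
cap [[ 0.44174364 -0.2068566 ]]
case far end [[ 0.43715254 -0.3453705 ]]
tray near [[0.58117949 0.16176618]
 [0.58574938 0.07697289]]
caddy near [[ 0.52787246 -0.28171271]
 [ 0.50949114 -0.37547724]]
```

```bash
python3 -c "
from h import *
go((.671,-.1035),.14)"
```

```text
shift [ 0.1735 -0.0106  0.1475] t 4.375
```

>>> {"fn": "jog_arm", "kwargs": {
  "rows": [
    [[0.035, -0.002, 0, 0], [0.045, -0.002, 0.02, 0], [0.045, -0.002, 0.04, 0], [0.035, -0.003, 0.045, 0], [0.0135, -0.0016, 0.04, 0], [0, 0, 0, 0], [0, 0, 0, 0]]
  ]
}}

```text
time_s: 5.25
tcp_pos: [0.6719, -0.1032, 0.1446]
ee_rot: [[0.998, -0.068, 0.002], [-0.068, -0.998, -0.0], [0.002, 0.0, -1.0]]
wrist_force: [0.1, -0.2, -0.2]
gripper_width: 0.15
gripper_force: 30.0
```

```bash
python3 -c "
from h import *
go((.671,-.1035),.081)"
```

```text
shift [-0.001   0.0003  0.0636] t 5.25
```

>>> {"fn": "jog_arm", "kwargs": {
  "rows": [
    [[0, 0, 0.02, 0], [0, 0, 0.02, 0], [0, 0, 0.015, 0], [0, 0, 0.005, 0], [0, 0, 0.003, 0], [0, 0, 0, 0], [0, 0, 0, 0]]
  ]
}}

```text
time_s: 6.12
tcp_pos: [0.6718, -0.1041, 0.0804]
ee_rot: [[0.998, -0.07, 0.001], [-0.07, -0.998, -0.0], [0.001, -0.0, -1.0]]
wrist_force: [-0.6, 0.2, -0.4]
gripper_width: 0.15
gripper_force: 30.0
```

>>> {"fn": "jog_arm", "kwargs": {
  "rows": [
    [[0, 0, 0, 0], [0, 0, 0, 0], [0, 0, 0, 0]]
  ],
  "claw": 0.27
}}

```text
time_s: 6.5
tcp_pos: [0.6715, -0.1041, 0.0799]
ee_rot: [[0.998, -0.07, 0.0], [-0.07, -0.998, 0.0], [0.0, -0.0, -1.0]]
wrist_force: [-0.5, -0.0, -0.1]
gripper_width: 0.262
gripper_force: 0.0
```

>>> {"fn": "jog_arm", "kwargs": {
  "rows": [
    [[0, 0, -0.02, 0], [0, 0, -0.04, 0], [-0.02, 0, -0.04, 0], [-0.03, -0.02, -0.03, 0], [-0.04, -0.04, -0.02, 0], [-0.04, -0.04, 0, 0], [-0.03, -0.03, 0, 0], [0, 0, 0, 0], [0, 0, 0, 0]]
  ]
}}

```text
time_s: 7.62
tcp_pos: [0.5213, 0.0368, 0.2302]
ee_rot: [[0.998, -0.069, 0.001], [-0.069, -0.998, 0.0], [0.001, -0.0, -1.0]]
wrist_force: [-0.5, 1.1, 0.1]
gripper_width: 0.27
gripper_force: 0.0
```

```bash
python3 -c "
from h import *
go((.4715,.0645),.22,100.5)"
```

```text
shift [-0.0516 -0.0241  0.0102] turn -0.253 rad (-14.5deg), j6 64.2; shift after turn [-0.0439 -0.0363  0.0102] t 7.625
```

>>> {"fn": "jog_arm", "kwargs": {
  "rows": [
    [[0, 0, 0, -0.126], [0, 0, 0, -0.127], [-0.022, -0.018, 0.01, 0], [-0.022, -0.018, 0, 0], [0, 0, 0.04, 0], [0, 0, 0.04, 0], [0, 0, 0, 0]]
  ],
  "claw": 0.5
}}

```text
time_s: 8.5
tcp_pos: [0.4701, 0.0627, 0.1373]
ee_rot: [[0.984, 0.18, -0.007], [0.18, -0.984, -0.003], [-0.007, 0.002, -1.0]]
wrist_force: [-0.1, 0.4, -0.1]
gripper_width: 0.496
gripper_force: 0.0
```

```bash
python3 -c "
from h import *
go((.4715,.0645),.0735,100.5)"
```

```text
shift [ 0.0022 -0.0016  0.0638] turn -0.002 rad (-0.1deg), j6 73.1; shift after turn [ 0.0022 -0.0016  0.0638] t 8.5
```

>>> {"fn": "jog_arm", "kwargs": {
  "rows": [
    [[0.002, -0.001, 0.025, 0], [0, 0, 0.025, 0], [0, 0, 0.01, 0], [0, 0, 0.003, 0], [0, 0, 0, 0]]
  ]
}}

```text
time_s: 9.12
tcp_pos: [0.4736, 0.0656, 0.0776]
ee_rot: [[0.983, 0.182, 0.002], [0.182, -0.983, 0.001], [0.002, -0.0, -1.0]]
wrist_force: [0.7, 0.4, 0.2]
gripper_width: 0.498
gripper_force: 0.0
```

>>> {"fn": "jog_arm", "kwargs": {
  "rows": [
    [[0, 0, 0, 0], [0, 0, 0, 0], [0, 0, 0, 0], [0, 0, 0, 0], [0, 0, 0, 0]]
  ],
  "claw": 0
}}

```text
time_s: 9.75
tcp_pos: [0.4729, 0.0655, 0.077]
ee_rot: [[0.983, 0.182, 0.0], [0.182, -0.983, 0.0], [0.0, -0.0, -1.0]]
wrist_force: [-0.7, -0.0, 0.9]
gripper_width: 0.144
gripper_force: 30.0
```

>>> {"fn": "jog_arm", "kwargs": {
  "rows": [
    [[0, 0, -0.02, 0], [0, 0, -0.04, 0], [0, 0, -0.04, 0.126], [0, 0, -0.02, 0.127], [0.04, 0.04, 0, 0], [0.04, 0.045, 0, 0], [0.04, 0.045, 0, 0], [0.04, 0.045, 0, 0], [0, 0, 0, 0]]
  ]
}}

```text
time_s: 10.88
tcp_pos: [0.6216, -0.1235, 0.1952]
ee_rot: [[0.997, -0.075, -0.001], [-0.075, -0.997, -0.0], [-0.001, 0.0, -1.0]]
wrist_force: [-0.9, 1.7, -0.8]
gripper_width: 0.141
gripper_force: 30.0
```

```bash
python3 -c "
from h import *
go((.671,-.1435),.085,86)"
```

```text
shift [0.0509 0.0162 0.1102] turn -0.005 rad (-0.3deg), j6 82.3; shift after turn [0.0508 0.0165 0.1102] t 10.875
```

>>> {"fn": "jog_arm", "kwargs": {
  "rows": [
    [[0.025, 0.008, 0, 0], [0.026, 0.0085, 0, 0], [0, 0, 0.025, 0], [0, 0, 0.04, 0], [0, 0, 0.02, 0], [0, 0, 0, 0]]
  ]
}}

```text
time_s: 11.62
tcp_pos: [0.6682, -0.1394, 0.1095]
ee_rot: [[0.998, -0.069, -0.006], [-0.069, -0.998, 0.0], [-0.006, 0.0, -1.0]]
wrist_force: [-0.5, 0.4, 0.5]
gripper_width: 0.135
gripper_force: 30.0
```

```bash
python3 -c "
from h import *
go((.671,-.1435),.085,86)"
```

```text
shift [0.0032 0.0039 0.0245] turn 0.000 rad (0.0deg), j6 84.3; shift after turn [0.0032 0.0039 0.0245] t 11.625
```

>>> {"fn": "jog_arm", "kwargs": {
  "rows": [
    [[0.003, 0.004, 0.006, 0], [0, 0, 0.01, 0], [0, 0, 0.006, 0], [0, 0, 0.002, 0], [0, 0, 0, 0]]
  ]
}}

```text
time_s: 12.25
tcp_pos: [0.6727, -0.1445, 0.0878]
ee_rot: [[0.998, -0.07, -0.0], [-0.07, -0.998, -0.0], [-0.0, 0.0, -1.0]]
wrist_force: [-0.3, -0.1, -0.7]
gripper_width: 0.147
gripper_force: 30.0
```

Run:
```python
from h import *
go((.671,-.1435),.085,86)
m,im=snap('wrist','w3')
cv2.imwrite('pics/w3b.png',cv2.convertScaleAbs(cv2.resize(im[...,::-1],(768,576)),alpha=1.3))
```

```text
shift [-0.0018 -0.0008  0.0028] turn 0.000 rad (0.0deg), j6 84.7; shift after turn [-0.0018 -0.0008  0.0028] t 12.25
```

View pics/w3b.png

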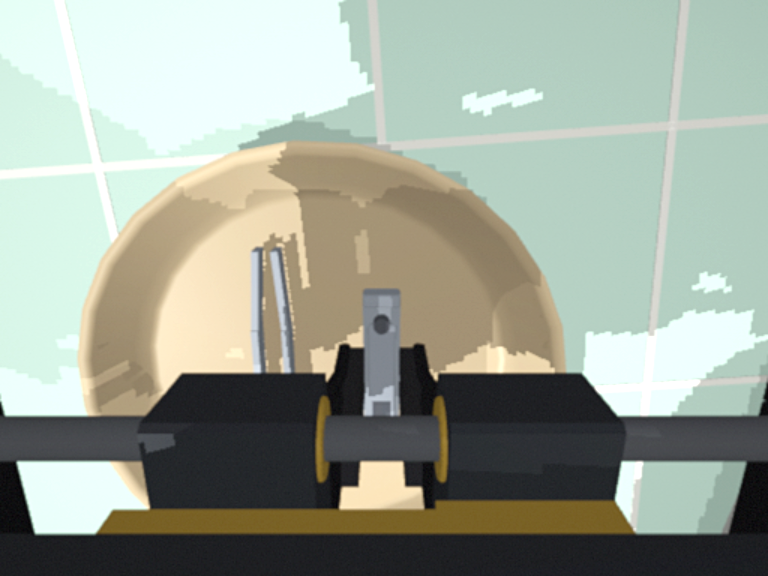

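The picture shows the tweezers flat in the dish at (268,310). The clipper is held parallel beside them at (382,345).

>>> {"fn": "jog_arm", "kwargs": {
  "rows": [
    [[0, 0, 0.002, 0], [0, 0, 0.0015, 0], [0, 0, 0, 0], [0, 0, 0, 0]]
  ]
}}

```text
time_s: 12.8
tcp_pos: [0.6727, -0.1445, 0.0844]
ee_rot: [[0.998, -0.07, 0.0], [-0.07, -0.998, -0.0], [0.0, 0.0, -1.0]]
wrist_force: [0.5, -1.5, 0.4]
gripper_width: 0.14
gripper_force: 30.0
```

>>> {"fn": "jog_arm", "kwargs": {
  "rows": [
    [[0, 0, 0, 0], [0, 0, 0, 0], [0, 0, 0, 0]]
  ],
  "claw": 0.25
}}

```text
time_s: 13.18
tcp_pos: [0.6727, -0.1445, 0.0844]
ee_rot: [[0.998, -0.07, 0.0], [-0.07, -0.998, -0.0], [0.0, 0.0, -1.0]]
wrist_force: [-0.6, -0.5, -0.4]
gripper_width: 0.25
gripper_force: 0.0
```

>>> {"fn": "jog_arm", "kwargs": {
  "rows": [
    [[0, 0, -0.02, 0], [0, 0, -0.04, 0], [-0.02, 0, -0.05, 0], [-0.05, 0, -0.05, 0], [-0.06, 0, -0.04, 0], [-0.06, 0.03, 0, 0], [-0.05, 0.05, 0, 0], [0, 0.05, 0, 0], [0, 0, 0, 0], [0, 0, 0, 0]]
  ],
  "claw": 0.6
}}

```text
time_s: 14.42
tcp_pos: [0.4484, -0.2513, 0.2742]
ee_rot: [[0.998, -0.07, 0.002], [-0.07, -0.998, -0.0], [0.002, 0.0, -1.0]]
wrist_force: [-0.0, -0.3, -0.0]
gripper_width: 0.601
gripper_force: 0.0
```

Run:
```python
from h import *
m,im=snap('wrist','w4')
cv2.imwrite('pics/w4b.png',cv2.convertScaleAbs(cv2.resize(im[...,::-1],(768,576)),alpha=1.2))
go((.442,-.208),.094,86)
```

```text
shift [-0.0097 -0.0423  0.1799] turn 0.000 rad (0.0deg), j6 97.1; shift after turn [-0.0097 -0.0422  0.1799] t 14.475
```

View pics/w4b.png

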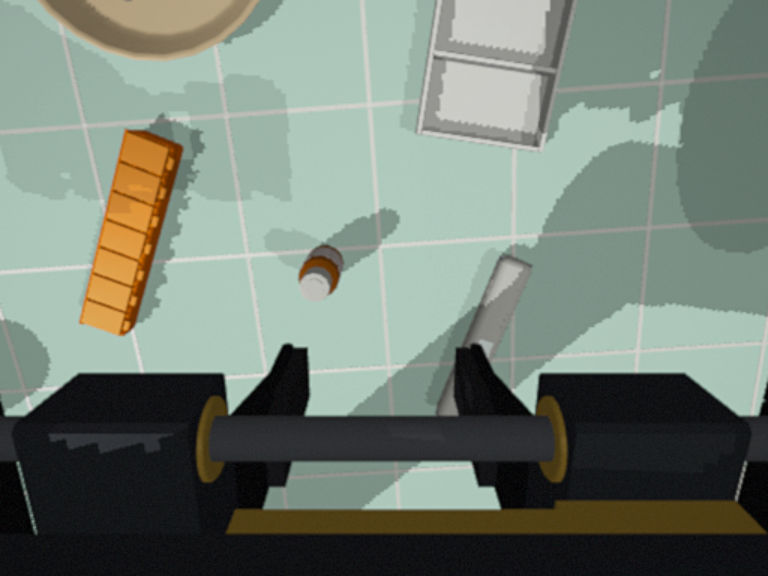

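This shows the bottle cap top at (316,289), the caddy rim corners at (419,131) and (541,150) with the divider at (434,53)-(557,72), and the case's far end at (515,260).

Run:
```python
from h import *
m=camera_model('wrist')
k=lambda pts,z:ray(m,np.array(pts)/1.5,z)
cap=k([(316,288)],.066)[0];print('cap',cap)
q=k([(419,131),(541,150),(434,53),(557,72)],.02);print('caddy',q, np.linalg.norm(q[1]-q[0]))
y=(q[0]-q[1]+q[2]-q[3]);  a=np.degrees(np.arctan2(y[1],y[0]));print('y axis line',a)
near=(q[0]+q[1])/2; ax=np.array([np.cos(np.radians(a+90)),np.sin(np.radians(a+90))]);print('ax',ax)
c=near-ax*.0695;print('C',c,'wide',c-.0245*ax,'narrow',c+.0435*ax,'div dist',(near-(q[2]+q[3])/2)@ax)
go(cap,.094,a)
```

```text
cap [ 0.43935231 -0.20892432]
caddy [[ 0.52966559 -0.28185966]
 [ 0.51179186 -0.36318842]
 [ 0.57639457 -0.29361844]
 [ 0.55972821 -0.37223343]] 0.08326966545535748
y axis line 77.81402308257964
ax [-0.97746759  0.21108557]
C [ 0.58866273 -0.33719448] wide [ 0.61261068 -0.34236608] narrow [ 0.54614289 -0.32801226] div dist 0.04846183271657483
shift [-0.0123 -0.0411  0.1799] turn 0.143 rad (8.2deg), j6 97.1; shift after turn [-0.0181 -0.039   0.1799] t 14.475
```

>>> {"fn": "jog_arm", "kwargs": {
  "rows": [
    [[0, 0, 0, 0.143], [-0.009, -0.02, 0.03, 0], [-0.008, -0.0195, 0.04, 0], [0, 0, 0.03, 0], [0, 0, 0, 0]]
  ]
}}

```text
time_s: 15.1
tcp_pos: [0.4393, -0.2077, 0.1716]
ee_rot: [[0.978, -0.209, -0.005], [-0.209, -0.978, 0.001], [-0.005, 0.0, -1.0]]
wrist_force: [-0.6, 0.8, -0.8]
gripper_width: 0.599
gripper_force: 0.0
```

Run:
```python
from h import *
go((.4405,-.2085),.094,77.8)
```

```text
shift [0.0017 0.0005 0.0776] turn 0.002 rad (0.1deg), j6 84.1; shift after turn [0.0017 0.0005 0.0776] t 15.1
```

>>> {"fn": "jog_arm", "kwargs": {
  "rows": [
    [[0.001, 0, 0.02, 0], [0, 0, 0.03, 0], [0, 0, 0.02, 0], [0, 0, 0.006, 0], [0, 0, 0, 0]]
  ]
}}

```text
time_s: 15.72
tcp_pos: [0.4421, -0.2092, 0.0981]
ee_rot: [[0.978, -0.21, 0.002], [-0.21, -0.978, -0.0], [0.002, 0.0, -1.0]]
wrist_force: [-0.7, -0.1, 0.9]
gripper_width: 0.6
gripper_force: 0.0
```

>>> {"fn": "jog_arm", "kwargs": {
  "rows": [
    [[0, 0, 0, 0], [0, 0, 0, 0], [0, 0, 0, 0], [0, 0, 0, 0]]
  ],
  "claw": 0
}}

```text
time_s: 16.23
tcp_pos: [0.4413, -0.2093, 0.0975]
ee_rot: [[0.977, -0.211, 0.001], [-0.211, -0.977, -0.0], [0.001, 0.0, -1.0]]
wrist_force: [0.2, -0.3, 1.8]
gripper_width: 0.31
gripper_force: 30.0
```

>>> {"fn": "jog_arm", "kwargs": {
  "rows": [
    [[0, 0, -0.02, 0], [0, 0, -0.04, 0], [0, 0, -0.02, 0], [0.03, 0.025, 0, 0], [0.045, 0.035, 0, 0], [0.045, 0.035, 0, 0], [0, 0, 0, 0], [0, 0, 0, 0]]
  ]
}}

```text
time_s: 17.23
tcp_pos: [0.5375, -0.3272, 0.1762]
ee_rot: [[0.977, -0.212, -0.002], [-0.212, -0.977, 0.001], [-0.002, -0.001, -1.0]]
wrist_force: [-0.3, 1.2, -1.2]
gripper_width: 0.311
gripper_force: 29.9
```

Run:
```python
from h import *
go((.546,-.328),.099,77.8)
```

```text
shift [ 0.0087 -0.0009  0.0771] turn -0.001 rad (-0.0deg), j6 94.4; shift after turn [ 0.0087 -0.0009  0.0771] t 17.225
```

>>> {"fn": "jog_arm", "kwargs": {
  "rows": [
    [[0.009, -0.001, 0, 0], [0, 0, 0.02, 0], [0, 0, 0.02, 0], [0, 0, 0.01, 0], [0, 0, 0, 0]]
  ]
}}

```text
time_s: 17.85
tcp_pos: [0.5472, -0.3279, 0.1269]
ee_rot: [[0.978, -0.21, -0.001], [-0.21, -0.978, 0.0], [-0.001, -0.0, -1.0]]
wrist_force: [0.8, -0.2, -0.4]
gripper_width: 0.315
gripper_force: 29.9
```

Run:
```python
from h import *
go((.546,-.328),.1015,77.8)
m,im=snap('wrist','w5')
cv2.imwrite('pics/w5b.png',cv2.convertScaleAbs(cv2.resize(im[...,::-1],(768,576)),alpha=1.2))
```

```text
shift [-0.0012  0.0004  0.0254] turn 0.001 rad (0.1deg), j6 94.3; shift after turn [-0.0012  0.0004  0.0254] t 17.85
```

View pics/w5b.png

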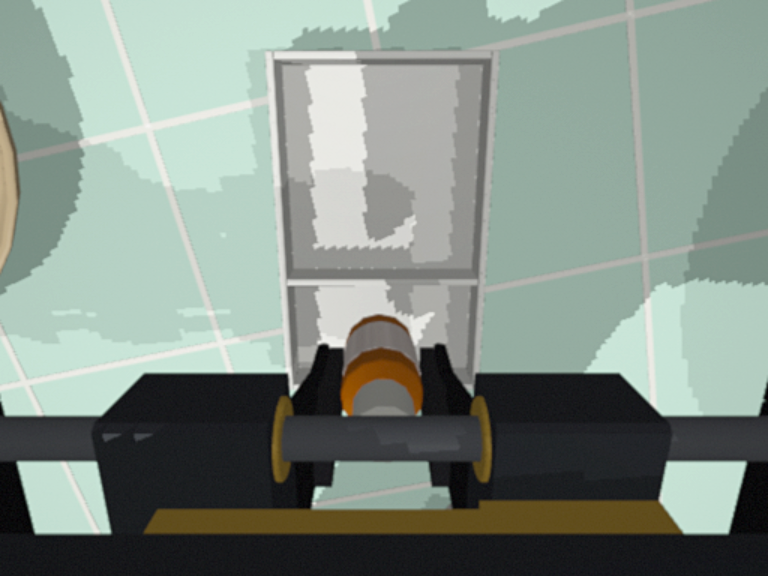

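The bottle is held over the narrow bay, centred between the walls. The divider's top is on row ~281 and the far rim on row ~56.

Run:
```python
from h import *
m=camera_model('wrist'); p,R,s=pos()
q=ray(m,np.array([(382,281),(382,56),(267,54),(497,52),(285,281),(483,281)])/1.5,.02)
print(np.round((q-p[:2])@R[:2,:2],4), 'expect div at +.0245, outer rim at .0435+.0695=.113')
```

```text
[[ 0.022   0.0006]
 [ 0.1088  0.0005]
 [ 0.1094 -0.0419]
 [ 0.1101  0.043 ]
 [ 0.022  -0.0403]
 [ 0.022   0.0431]] expect div at +.0245, outer rim at .0435+.0695=.113
```

Move back by 3 mm, then lower.

>>> {"fn": "jog_arm", "kwargs": {
  "rows": [
    [[-0.003, 0, 0.008, 0], [0, 0, 0.01, 0], [0, 0, 0.005, 0], [0, 0, 0.002, 0], [0, 0, 0, 0], [0, 0, 0, 0]]
  ]
}}

```text
time_s: 18.65
tcp_pos: [0.5446, -0.3278, 0.1024]
ee_rot: [[0.977, -0.211, 0.0], [-0.211, -0.977, -0.0], [0.001, 0.0, -1.0]]
wrist_force: [-0.1, -0.1, -0.1]
gripper_width: 0.311
gripper_force: 29.9
```

>>> {"fn": "jog_arm", "kwargs": {
  "rows": [
    [[0, 0, 0.001, 0], [0, 0, 0, 0], [0, 0, 0, 0]]
  ]
}}

```text
time_s: 19.02
tcp_pos: [0.5444, -0.3278, 0.1012]
ee_rot: [[0.977, -0.211, 0.0], [-0.211, -0.977, -0.0], [0.0, 0.0, -1.0]]
wrist_force: [-0.6, 0.1, -0.6]
gripper_width: 0.31
gripper_force: 29.9
```

>>> {"fn": "jog_arm", "kwargs": {
  "rows": [
    [[0, 0, 0, 0], [0, 0, 0, 0], [0, 0, 0, 0]]
  ],
  "claw": 0.5
}}

```text
time_s: 19.4
tcp_pos: [0.5445, -0.3277, 0.1013]
ee_rot: [[0.977, -0.211, 0.0], [-0.211, -0.977, -0.0], [0.0, 0.0, -1.0]]
wrist_force: [-0.6, -0.9, 1.3]
gripper_width: 0.488
gripper_force: 0.0
```

>>> {"fn": "jog_arm", "kwargs": {
  "rows": [
    [[0, 0, -0.02, 0], [0, 0, -0.03, 0], [0, 0, -0.04, 0], [-0.05, 0, -0.04, 0], [-0.06, 0, -0.02, 0], [-0.05, 0, 0, 0.14], [0, 0, 0, 0], [0, 0, 0, 0]]
  ]
}}

```text
time_s: 20.4
tcp_pos: [0.3904, -0.2946, 0.2506]
ee_rot: [[0.939, -0.345, 0.002], [-0.345, -0.939, -0.001], [0.002, 0.0, -1.0]]
wrist_force: [0.6, 0.1, -0.3]
gripper_width: 0.501
gripper_force: 0.0
```

Run:
```python
from h import *
go((.37,-.321),.078,69.5)
m,im=snap('wrist','w6')
cv2.imwrite('pics/w6b.png',cv2.convertScaleAbs(cv2.resize(im[...,::-1],(768,576)),alpha=1.2))
```

```text
shift [-0.0103  0.0318  0.1726] turn 0.006 rad (0.3deg), j6 87.8; shift after turn [-0.0101  0.0318  0.1726] t 20.4
```

View pics/w6b.png

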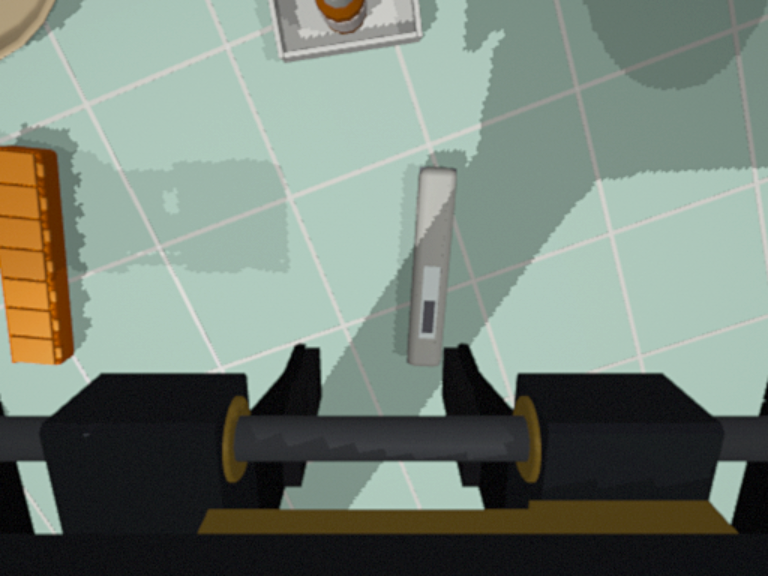

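The bottle stands in the narrow bay, and the case runs from (438,170) to (425,364).

Run:
```python
from h import *
m=camera_model('wrist')
q=ray(m,np.array([(439,171),(426,364)])/1.5,.018);c=q.mean(0);d=q[0]-q[1];a=np.degrees(np.arctan2(d[1],d[0]))
print(q,c,a,np.linalg.norm(d),np.linalg.norm(c)); go(c,.078,a+90)
```

```text
[[ 0.43298812 -0.3498122 ]
 [ 0.30743433 -0.29869202]] [ 0.37021122 -0.32425211] -22.154067724840097 0.13556188814502357 0.49213390427738596
shift [-0.0093  0.0349  0.1722] turn 0.035 rad (2.0deg), j6 87.8; shift after turn [-0.0081  0.0352  0.1722] t 20.45
```

>>> {"fn": "jog_arm", "kwargs": {
  "rows": [
    [[-0.009, 0.035, 0, 0.035], [0, 0, 0.04, 0], [0, 0, 0.05, 0], [0, 0, 0.045, 0], [0, 0, 0.02, 0], [0, 0, 0.008, 0], [0, 0, 0, 0]]
  ]
}}

```text
time_s: 21.32
tcp_pos: [0.3701, -0.3243, 0.0866]
ee_rot: [[0.926, -0.378, -0.001], [-0.378, -0.926, 0.0], [-0.001, 0.0, -1.0]]
wrist_force: [0.3, 0.1, 0.4]
gripper_width: 0.497
gripper_force: 0.0
```

>>> {"fn": "jog_arm", "kwargs": {
  "rows": [
    [[0, 0, 0, 0], [0, 0, 0, 0]]
  ]
}}

```text
time_s: 21.58
tcp_pos: [0.3699, -0.3243, 0.0879]
ee_rot: [[0.926, -0.378, 0.002], [-0.378, -0.926, -0.001], [0.002, 0.0, -1.0]]
wrist_force: [-0.4, -0.7, -0.6]
gripper_width: 0.497
gripper_force: 0.0
```

>>> {"fn": "jog_arm", "kwargs": {
  "rows": [
    [[0, 0, 0.006, 0], [0, 0, 0.0035, 0], [0, 0, 0, 0]]
  ]
}}

```text
time_s: 21.95
tcp_pos: [0.3691, -0.324, 0.0771]
ee_rot: [[0.926, -0.378, -0.001], [-0.378, -0.926, 0.0], [-0.001, -0.0, -1.0]]
wrist_force: [0.4, 0.8, 0.5]
gripper_width: 0.502
gripper_force: 0.0
```

>>> {"fn": "jog_arm", "kwargs": {
  "rows": [
    [[0, 0, 0, 0], [0, 0, 0, 0], [0, 0, 0, 0], [0, 0, 0, 0], [0, 0, 0, 0]]
  ],
  "claw": 0
}}

```text
time_s: 22.58
tcp_pos: [0.3694, -0.3241, 0.0776]
ee_rot: [[0.926, -0.378, 0.0], [-0.378, -0.926, -0.0], [0.0, 0.0, -1.0]]
wrist_force: [-0.3, 0.2, 1.2]
gripper_width: 0.27
gripper_force: 30.0
```

>>> {"fn": "jog_arm", "kwargs": {
  "rows": [
    [[0, 0, -0.02, 0], [0, 0, -0.04, 0], [0, 0, -0.05, 0], [0, 0, -0.04, 0], [0.02, -0.05, 0, 0], [0.02, -0.055, 0, 0], [0.02, -0.055, 0, 0], [0.02, -0.055, 0, 0], [0, -0.055, 0, 0], [0, -0.055, 0, 0], [0, 0, 0, -0.15], [0, 0, 0, -0.15], [0, 0, 0, -0.15], [0, 0, 0, 0], [0, 0, 0, 0]]
  ]
}}

```text
time_s: 24.45
tcp_pos: [0.5662, -0.0535, 0.2273]
ee_rot: [[0.998, 0.06, -0.0], [0.06, -0.998, -0.0], [-0.0, -0.0, -1.0]]
wrist_force: [0.6, -0.8, -0.2]
gripper_width: 0.277
gripper_force: 30.0
```

Run:
```python
from h import *
go((.53,.122),.22,94)
```

```text
shift [-0.0256 -0.1774  0.0073] turn -0.010 rad (-0.6deg), j6 82.5; shift after turn [-0.0238 -0.1776  0.0073] t 24.45
```

>>> {"fn": "jog_arm", "kwargs": {
  "rows": [
    [[-0.01, -0.04, 0, 0], [-0.01, -0.05, 0, 0], [-0.005, -0.05, 0, 0], [0, -0.038, 0, 0], [0, 0, 0, 0], [0, 0, 0, 0]]
  ]
}}

```text
time_s: 25.2
tcp_pos: [0.5301, 0.1223, 0.2273]
ee_rot: [[0.998, 0.061, -0.0], [0.061, -0.998, -0.0], [-0.001, 0.0, -1.0]]
wrist_force: [-0.3, 0.6, 0.2]
gripper_width: 0.271
gripper_force: 30.0
```

Run:
```python
from h import *
p,R,s=pos();print(p)
m,im=snap('wrist','w7')
cv2.imwrite('pics/w7b.png',cv2.convertScaleAbs(cv2.resize(im[...,::-1],(768,576)),alpha=1.2))
```

```text
[0.53010973 0.12234893 0.22733407]
```

View pics/w7b.png

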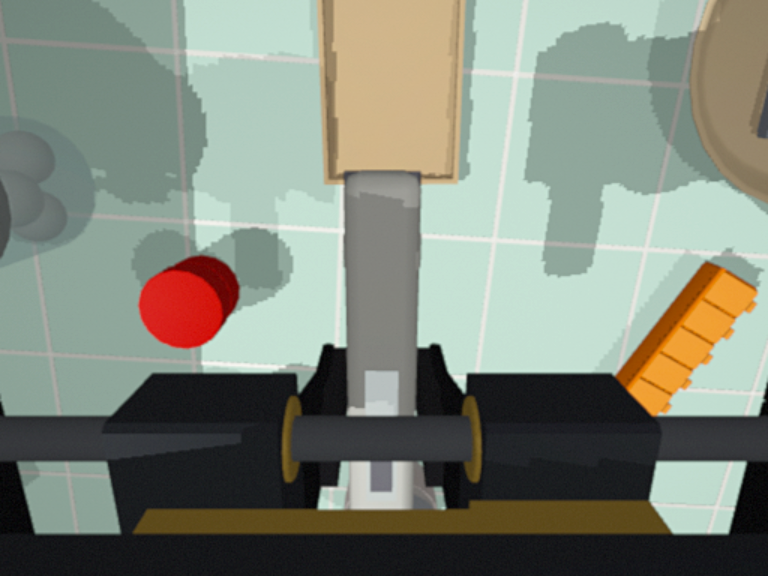

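The case is held straight. The tray's near rim corners are (326,184) and (458,182), its left rim goes up to (319,0) and its right rim to (465,0).

Run:
```python
from h import *
m=camera_model('wrist'); p,R,s=pos()
q=ray(m,np.array([(326,184),(458,182),(319,0),(465,0)])/1.5,.01);print(q)
d=q[2]-q[0]+q[3]-q[1];a=np.degrees(np.arctan2(d[1],d[0]));c=q[:2].mean(0)+.085*d/np.linalg.norm(d)
print(a,c,'w',np.linalg.norm(q[0]-q[1]))
zc=p[2]-.0776+.018
e=ray(m,np.array([(382,174)])/1.5,zc);print('case far end along tool',(e-p[:2])@R[:2,:2])
go(c,.082,a+90)
```

```text
[[0.57953497 0.15871339]
 [0.58565509 0.07794365]
 [0.67959376 0.16538336]
 [0.68451102 0.08463217]]
3.8420359683545344 [0.667404   0.12402403] w 0.0810012695081162
case far end along tool [[0.06970925 0.0003256 ]]
shift [0.1371 0.0062 0.1453] turn -0.006 rad (-0.4deg), j6 63.4; shift after turn [0.1371 0.0071 0.1453] t 25.25
```

>>> {"fn": "jog_arm", "kwargs": {
  "rows": [
    [[0.035, 0.002, 0, 0], [0.045, 0.003, 0, 0], [0.04, 0.002, 0.02, 0], [0.016, 0, 0.04, 0], [0, 0, 0.03, 0], [0, 0, 0.02, 0], [0, 0, 0, 0], [0, 0, 0, 0]]
  ]
}}

```text
time_s: 26.25
tcp_pos: [0.6672, 0.1235, 0.1185]
ee_rot: [[0.998, 0.061, 0.002], [0.061, -0.998, 0.0], [0.002, -0.0, -1.0]]
wrist_force: [-0.4, -0.6, 0.2]
gripper_width: 0.272
gripper_force: 30.0
```

Run:
```python
from h import *
go((.667,.1235),.0815,93.8)
```

```text
shift [-0.0003 -0.      0.037 ] turn -0.005 rad (-0.3deg), j6 69.4; shift after turn [-0.0003 -0.      0.037 ] t 26.25
```

>>> {"fn": "jog_arm", "kwargs": {
  "rows": [
    [[0, 0, 0.015, 0], [0, 0, 0.012, 0], [0, 0, 0.006, 0], [0, 0, 0.003, 0], [0, 0, 0, 0], [0, 0, 0, 0]]
  ]
}}

```text
time_s: 27.0
tcp_pos: [0.6667, 0.1242, 0.0818]
ee_rot: [[0.998, 0.062, 0.001], [0.062, -0.998, 0.0], [0.001, -0.0, -1.0]]
wrist_force: [-0.2, 0.3, -0.6]
gripper_width: 0.27
gripper_force: 30.0
```

>>> {"fn": "jog_arm", "kwargs": {
  "rows": [
    [[0, 0, 0, 0], [0, 0, 0, 0], [0, 0, 0, 0]]
  ],
  "claw": 0.42
}}

```text
time_s: 27.38
tcp_pos: [0.6665, 0.1241, 0.0817]
ee_rot: [[0.998, 0.062, 0.0], [0.062, -0.998, 0.0], [0.0, -0.0, -1.0]]
wrist_force: [0.4, 0.1, -0.3]
gripper_width: 0.411
gripper_force: 0.0
```

>>> {"fn": "jog_arm", "kwargs": {
  "rows": [
    [[0, 0, -0.02, 0], [0, 0, -0.04, 0], [0, 0, -0.05, 0], [-0.05, 0, -0.05, 0], [-0.06, 0, -0.02, 0], [-0.06, 0, 0, 0], [-0.06, -0.01, 0, 0], [0, -0.04, 0, -0.06], [0, 0, 0, 0], [0, 0, 0, 0]]
  ],
  "claw": 1
}}

```text
time_s: 28.62
tcp_pos: [0.4403, 0.1602, 0.2556]
ee_rot: [[0.993, 0.122, 0.0], [0.122, -0.993, 0.0], [0.0, -0.0, -1.0]]
wrist_force: [0.6, -0.3, 0.6]
gripper_width: 0.995
gripper_force: 0.0
```

Run:
```python
from h import *
go((.412,.2085),.22,98)
```

```text
shift [-0.0222 -0.0514  0.0356] turn -0.017 rad (-1.0deg), j6 57.1; shift after turn [-0.0213 -0.0518  0.0356] t 28.625
```

>>> {"fn": "jog_arm", "kwargs": {
  "rows": [
    [[-0.02, -0.02, 0.01, 0], [-0.03, -0.03, 0.02, 0], [-0.02, 0, 0, 0], [0, 0, 0, 0], [0, 0, 0, 0]]
  ]
}}

```text
time_s: 29.25
tcp_pos: [0.3656, 0.2012, 0.2257]
ee_rot: [[0.993, 0.121, 0.001], [0.121, -0.993, 0.001], [0.001, -0.0, -1.0]]
wrist_force: [0.0, 1.1, 0.7]
gripper_width: 1.003
gripper_force: 0.0
```

Run:
```python
from h import *
p,R,s=pos();print(p)
m,im=snap('wrist','w8')
cv2.imwrite('pics/w8b.png',cv2.convertScaleAbs(cv2.resize(im[...,::-1],(768,576)),alpha=1.2))
```

```text
[0.36562684 0.20121768 0.22574746]
```

View pics/w8b.png

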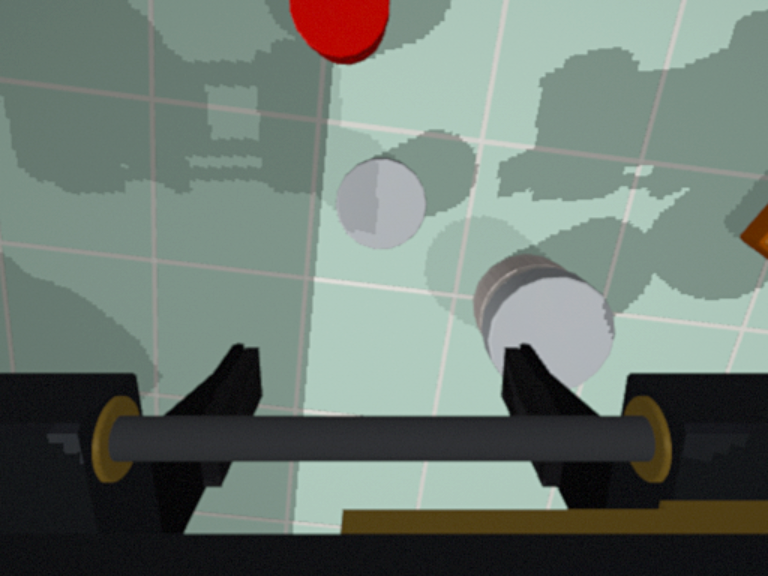

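The pot lid is centred at (381,204) and 89 px wide. The large look-alike is at (550,330) and the red one at (340,15).

Run:
```python
from h import *
m=camera_model('wrist'); p,R,s=pos()
q=ray(m,np.array([(381,204),(336,204),(426,204),(550,330)])/1.5,.045);print(q,np.linalg.norm(q[1]-q[2]))
go(q[0],.096,98)
```

```text
[[0.40979642 0.20667199]
 [0.40681994 0.23115719]
 [0.41277271 0.18218842]
 [0.34816391 0.09836839]] 0.04932926076733631
shift [ 0.0444 -0.      0.1297] turn -0.019 rad (-1.1deg), j6 45.6; shift after turn [0.0444 0.0008 0.1297] t 29.3
```

>>> {"fn": "jog_arm", "kwargs": {
  "rows": [
    [[0.022, 0, 0, 0], [0.0225, 0, 0, 0], [0, 0, 0.03, 0], [0, 0, 0.04, 0], [0, 0, 0.03, 0], [0, 0, 0.015, 0], [0, 0, 0, 0], [0, 0, 0, 0]]
  ]
}}

```text
time_s: 30.3
tcp_pos: [0.4098, 0.2069, 0.111]
ee_rot: [[0.993, 0.121, 0.001], [0.121, -0.993, 0.001], [0.001, -0.001, -1.0]]
wrist_force: [0.9, 0.7, -0.6]
gripper_width: 1.0
gripper_force: 0.0
```

Run:
```python
from h import *
go((.41,.2067),.096,98)
```

```text
shift [0.0002 0.0002 0.015 ] turn -0.018 rad (-1.0deg), j6 49.8; shift after turn [0.0002 0.0002 0.015 ] t 30.3
```

>>> {"fn": "jog_arm", "kwargs": {
  "rows": [
    [[0, 0, 0.01, 0], [0, 0, 0.0045, 0], [0, 0, 0, 0], [0, 0, 0, 0]]
  ]
}}

```text
time_s: 30.8
tcp_pos: [0.4089, 0.2067, 0.096]
ee_rot: [[0.993, 0.122, 0.0], [0.122, -0.993, 0.0], [0.0, -0.0, -1.0]]
wrist_force: [0.2, 0.1, -0.6]
gripper_width: 1.0
gripper_force: 0.0
```

>>> {"fn": "jog_arm", "kwargs": {
  "rows": [
    [[0, 0, 0, 0], [0, 0, 0, 0], [0, 0, 0, 0], [0, 0, 0, 0], [0, 0, 0, 0]]
  ],
  "claw": 0
}}

```text
time_s: 31.42
tcp_pos: [0.4089, 0.2066, 0.0959]
ee_rot: [[0.993, 0.122, 0.0], [0.122, -0.993, 0.0], [0.0, -0.0, -1.0]]
wrist_force: [0.5, 0.0, 0.0]
gripper_width: 0.566
gripper_force: 30.0
```

>>> {"fn": "jog_arm", "kwargs": {
  "rows": [
    [[0, 0, -0.02, 0], [0, 0, -0.04, 0], [0, 0, -0.05, 0], [0, 0.03, -0.01, 0.07], [0, 0.05, 0, 0.07], [0, 0.05, 0, 0.07], [0, 0.055, 0, 0.07], [0, 0.055, 0, 0.07], [0.02, 0.055, 0, 0], [0.03, 0.05, 0, 0], [0, 0.05, 0, 0], [0, 0.05, 0, 0], [0, 0.05, 0, 0], [0, 0, 0, 0], [0, 0, 0, 0]]
  ]
}}

```text
time_s: 33.3
tcp_pos: [0.3914, -0.2918, 0.2155]
ee_rot: [[0.974, -0.227, -0.001], [-0.227, -0.974, 0.001], [-0.001, -0.0, -1.0]]
wrist_force: [-0.3, 0.1, -1.7]
gripper_width: 0.562
gripper_force: 30.0
```

Run:
```python
from h import *
go((.611,-.342),.2,77.8)
```

```text
shift [ 0.2252 -0.0009  0.0152] turn -0.016 rad (-0.9deg), j6 94.5; shift after turn [0.2252 0.0027 0.0152] t 33.3
```

>>> {"fn": "jog_arm", "kwargs": {
  "rows": [
    [[0.03, 0.001, 0, -0.015], [0.05, 0.001, 0, 0], [0.05, 0.001, 0, 0], [0.05, 0, 0, 0], [0.033, 0, 0, 0], [0.012, 0, 0.015, 0], [0, 0, 0.02, 0], [0, 0, 0, 0]]
  ]
}}

```text
time_s: 34.3
tcp_pos: [0.6094, -0.341, 0.1778]
ee_rot: [[0.978, -0.21, -0.006], [-0.21, -0.978, 0.003], [-0.007, -0.001, -1.0]]
wrist_force: [-0.4, 0.3, -0.8]
gripper_width: 0.567
gripper_force: 30.0
```

Run:
```python
from h import *
go((.611,-.342),.1,77.8)
```

```text
shift [0.0023 0.0007 0.0778] turn 0.001 rad (0.1deg), j6 93.9; shift after turn [0.0023 0.0007 0.0778] t 34.3
```

>>> {"fn": "jog_arm", "kwargs": {
  "rows": [
    [[0.002, 0, 0.02, 0], [0, 0, 0.025, 0], [0, 0, 0.01, 0], [0, 0, 0, 0], [0, 0, 0, 0]]
  ]
}}

```text
time_s: 34.92
tcp_pos: [0.6136, -0.3435, 0.1271]
ee_rot: [[0.977, -0.211, 0.002], [-0.211, -0.977, -0.001], [0.002, 0.001, -1.0]]
wrist_force: [0.3, 0.4, -0.3]
gripper_width: 0.564
gripper_force: 30.0
```

Run:
```python
from h import *
go((.611,-.342),.1,77.8)
m,im=snap('wrist','w9')
cv2.imwrite('pics/w9b.png',cv2.convertScaleAbs(cv2.resize(im[...,::-1],(768,576)),alpha=1.2))
```

```text
shift [-0.0029 -0.0009  0.0271] turn 0.000 rad (0.0deg), j6 93.9; shift after turn [-0.0029 -0.0009  0.0271] t 34.925
```

View pics/w9b.png

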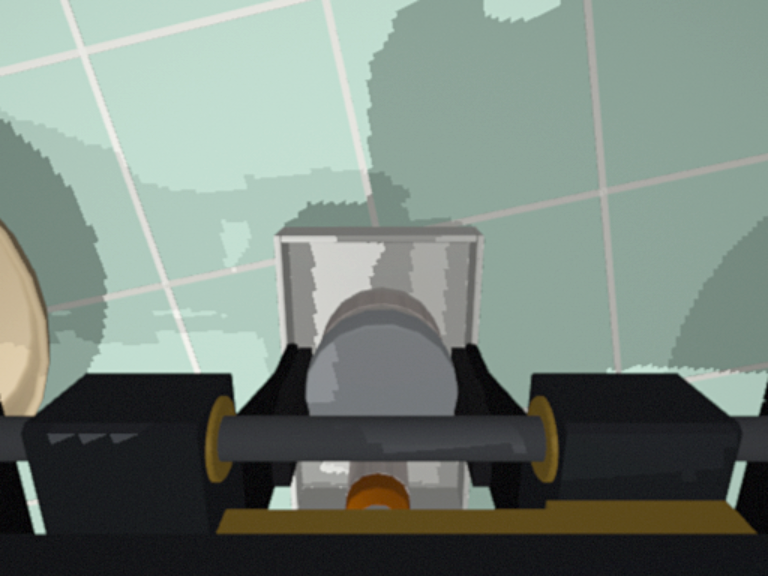

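The pot is over the wide bay, centred between the walls. The far rim is at row 236 and the bottle stands at (378,495). Lowering now.

>>> {"fn": "jog_arm", "kwargs": {
  "rows": [
    [[-0.002, 0, 0.01, 0], [0, 0, 0.009, 0], [0, 0, 0.005, 0], [0, 0, 0.0025, 0], [0, 0, 0, 0], [0, 0, 0, 0]]
  ]
}}

```text
time_s: 35.72
tcp_pos: [0.6113, -0.3429, 0.0996]
ee_rot: [[0.977, -0.211, 0.001], [-0.211, -0.977, -0.0], [0.001, 0.0, -1.0]]
wrist_force: [-0.6, -0.4, -1.3]
gripper_width: 0.567
gripper_force: 30.0
```

>>> {"fn": "jog_arm", "kwargs": {
  "rows": [
    [[0, 0, 0, 0], [0, 0, 0, 0], [0, 0, 0, 0]]
  ],
  "claw": 0.75
}}

```text
time_s: 36.1
tcp_pos: [0.6112, -0.3428, 0.0997]
ee_rot: [[0.977, -0.211, 0.0], [-0.211, -0.977, -0.0], [0.0, 0.0, -1.0]]
wrist_force: [-0.6, -0.5, -0.0]
gripper_width: 0.738
gripper_force: 0.0
```

>>> {"fn": "jog_arm", "kwargs": {
  "rows": [
    [[0, 0, -0.02, 0], [0, 0, -0.04, 0], [0, 0, -0.05, 0], [-0.05, 0, -0.05, 0], [-0.06, 0, -0.03, 0], [-0.06, 0, 0, 0], [-0.06, -0.03, 0, 0], [-0.02, -0.06, 0, 0], [0, -0.06, 0, 0], [0, -0.06, 0, 0], [0, 0, 0, 0], [0, 0, 0, 0]]
  ]
}}

```text
time_s: 37.6
tcp_pos: [0.4244, -0.0903, 0.2826]
ee_rot: [[0.978, -0.21, 0.002], [-0.21, -0.978, 0.0], [0.002, -0.0, -1.0]]
wrist_force: [-0.8, -0.2, -0.6]
gripper_width: 0.751
gripper_force: 0.0
```

Run:
```python
from h import *
m,im=snap('top','t9')
a=cv2.imread('pics/t9.png');cv2.imwrite('pics/t9b.png',cv2.convertScaleAbs(cv2.resize(a[80:215,165:440],None,fx=2.9,fy=2.9,interpolation=cv2.INTER_CUBIC),alpha=1.4))
```

```text
(no output)
```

View pics/t9b.png

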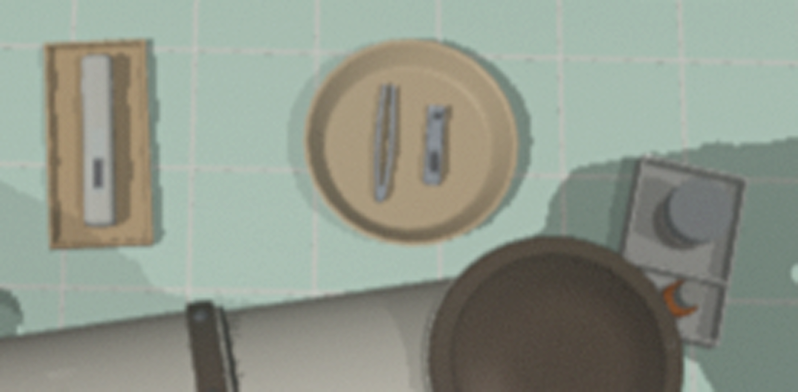

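The top view shows the case in the tray at (97,140), the tweezers (385,143) and clipper (435,145) side by side on the dish floor, the pot in the wide bay (697,210), and the bottle in the narrow bay (682,298). I hand the job in.

```bash
python3 -c "
from station import *
print(finish_job())"
```

```text
the job is handed in; nothing more can be done
None
```

All five things are put away and the job is handed in after about 38 s of robot time: the last camera view showed each in its place, but no verdict came back.

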